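# Fold up the drain stand and hang the rinsed basket on it

### The arm

A 6-joint arm with a two-finger parallel gripper is mounted at the origin on a cart in front of the work surface, level with it; the furniture and walls round the work are solid. World frame = base frame: x ahead of the robot, y to its left, z up, the work surface at z = 0. Lengths are in m, angles in rad, forces in N, time in s.
With the tool pointing down it reaches from about 0.3 to 0.875 m from the base axis. Payload 6.4 kg.
Tool frame: the origin (TCP) lies at the very end of the fingers, on their centre line; the grasp point (between the pads) lies 19 mm behind it; z points along the fingers, y is the line along which they close (so a half turn about z gives the same grasp; the last joint's range is limited). The gripper opens to 85 mm and grips with 20 to 120 N. Pads are 22 mm wide; open, the fingers measure 114 mm over their backs; the gripper's body (76 mm by 85 mm) begins 54 mm behind the grasp point. The pads swing forward as they close: fully open they stand 13 mm farther back than shut.
Start: joints at [1.046, 0.181, 1.607, -0, 1.354, -0.206], TCP at [0.18, 0.546, 0.231] pointing down, gripper open.
Joint ranges: [-2.99, 2.99], [-0.89, 2.07], [0.3, 2.58], [-1.14, 4.28], [0, 2.63], [-3.12, 3.12]. Speed limits (rad/s): [2.57, 2.57, 3.01, 3.14, 3.14, 3.14].

### API

Orientations are given as [roll, pitch, yaw] about the fixed x, y, z axes, in that order (R = Rz(yaw) Ry(pitch) Rx(roll)).
In Python, from plant import bot gives the robot as it stands.
- The arm moves only by the tool move_arm, never from a script. Its argument "steps" is a list of rows, each an object with "jaw": the opening, from -1 (shut) to 1 (fully open); "slide": the shift along the tool's x, y, z in units of 30 mm (1.0 is 30 mm), a list of three; "rot": the turn, a rotation vector about the tool's x, y, z in units of 5 degrees (1.0 is 5 degrees), a list of three. In form: [{"jaw": jaw, "slide": [tx, ty, tz], "rot": [wx, wy, wz]}, ...]. A call has 1 to 8 rows; each row is the pose to reach, as a shift and turn from the pose commanded when the call began, along the tool's axes at that moment; what a row does not reach only later rows make up. A row lasts 1/10 s, in which the tool goes at most 50 mm and 8.59 degrees, less where a joint would pass 70% of its speed; a pose out of reach is approached as far as the arm can. A call with a gripper value outside its range is refused whole. The fingers move at their own pace and stop on an object; "squeeze" is the grip in N (left out, the last holds). Time passes only in rows, so rows that repeat a pose let the fingers close. It gives the time, the measured TCP pose, the force, the opening and the grip force at its end, in the units of the state.
- bot.sense(): the state, without advancing time (a new reading comes with each control period).
- bot.get_image(name): name is "scene" or "top"; returns the picture (480x640x3 uint8, blue, green, red); there is no depth.
- bot.get_calibration(name): a dict with "camera_matrix" (3x3 intrinsics, pixels), "xyz" and "orientation" of the camera in the world. Camera axes: x right, y down, z forward; pixel columns grow to the right and rows downward; lengths in m; the calibration is good to about 2 mm. A picture is of the moment at which its call begins. get_calibration takes no time and is no camera call.
- bot.close_job(): hands the job in; it is judged then, once.
Trained networks look in the newest picture that a camera, given by its name, has taken for a name from the list of things; names that differ only in an ending like _2 or _b are one class to them, and where a whole thing is asked for, a point or a joint stands for the part that bears it (a point fixed in the world has none). Each returns a list of dicts, best first, with "p" (0 to 1); they miss things now and then, are a little off and sometimes report something else, mostly with a low value. They report only what shows in the picture. A call takes as long as a camera call.
- bot.recognise(camera, target): "pixel" ([column, row] in pixels, amid what is visible of it).
- bot.regions_of(camera, target): "mask" (480x640 bool, what is visible of it) and "pixel" ([column, row] in pixels, amid what is visible of it).
- bot.pinpoint(camera, target): "pixel" ([column, row] in pixels: a listed point, or the origin of a listed thing).
The state is a dict: "t": time; "joint_positions": joint angles; "qd": joint speeds; "effort": joint torques, N m; "tcp_pos": TCP position; "eef_rot": TCP orientation; "wrist_force": force on the tool from outside, world axes, zero at the start; "moment": the same for the moment, N m; "finger_gap": finger opening in m; "finger_force": force on a finger pad.
Only numpy, scipy, OpenCV 4.12 (cv2) and the standard library are available. Lean on these libraries where they do the work, as an engineer would, in place of code of your own. Each camera call takes 0.05 s, during which the arm holds its last target. There are 200 camera calls.

### The job

The rinsed wire basket in the white tub has to drain. Fold the half-folded back plate of the drain stand up until it stands upright, square to its tray, then lift the basket out of the tub and hang it by its bail on both prongs of the plate's hook, so that it hangs freely over the tray with the plate still upright. Leave the tub, the two bottles and the beaker where they stand.

Things in the scene. Friction and masses are not known exactly. Their poses are not given: they have to be found in the camera images.
- drain_stand: Folding drain stand, fixed to the bench: an aluminium drip tray 170 mm deep (its x) by 200 mm wide (its y) with walls 42 mm high. Origin: centre of its underside; its x points from the open front of the tray (robot side) to the hinge side, y along the hinge, z up.
- hinge_mid (a point): Middle of the hinge axis of the back plate, over the tray's rear edge: 85 mm behind the tray's centre (stand's x) and 72 mm above the bench. The hinge axis runs along the stand's y.
- back_plate (a joint): Angle of the back plate about the hinge, rad: 0 = folded flat over the tray (plate points to the stand's -x), 1.571 = upright, square to the tray; it can go on leaning back to 2.0. There is no stop or click at upright: stiff friction hinges (0.55 N m) hold the plate wherever it is left. The plate is a sheet 164 mm wide, 4 mm thick, 0.32 kg; its free edge is 175 mm from the hinge.
- grip_edge (a point): Middle of the free edge of the back plate, on the plate's mid-plane: outer edge of a grey grip strip, 10 mm thick, 90 mm wide along the hinge direction and 26 mm tall in the plate's plane. To pinch the strip straight, the fingers point along the plate towards the hinge.
- hook_seat (a point): Where the bail's bar rests, midway between two 6 mm hook prongs 24 mm either side of the plate's middle: 139 mm from the hinge along the plate, 45 mm off its mid-plane, on the side that looks to the stand's front (-x) when upright (then 211 mm above the bench). The prongs' ends turn up 64 mm off the plate, 15 mm above this point; the plate's free edge ends 36 mm above it.
- basket: Wire dipping basket, 60 mm (x) by 100 mm (y) by 51 mm high, 0.2 kg, with a rigid upright bail. Origin: centre of its underside; z up. It stands in the rinse tub.
- bail_mid (a point): Middle of the bail's straight top bar (its centre line): 8 mm round rod along the basket's y, straight for 43 mm either side, 125 mm above the basket's underside; bail legs at 53 mm either side. The basket is the same turned half round.
- rinse_tub: White moulded open tub, 135 x 183 mm over the rim (long side its y), 105 mm high, floor 3 mm thick, loose on the bench. Origin: centre of its underside.
- wash_bottle: Bystander: wash bottle with bent spout, 75 mm round body, 207 mm high with the spout. Origin: underside, 13 mm from the body's axis towards its -x.
- small_bottle: Bystander: off-white capped bottle, 57 mm round, 137 mm high. Origin: centre of its underside.
- beaker: Bystander: plastic beaker, 71 mm round, 78 mm high. Origin: centre of its underside.

How it is judged:
On the way:
1. the back plate stands upright (within 5 degrees) (value of joint back_plate between 1.484 and 1.658 rad), for 0.3 s.
At the end, for the whole second after the job is handed in: The back plate stands within 5 degrees of upright; the basket hangs by its bail on both prongs (middle of the bail within 25 mm of the hook seat), clear above the tray, within 11 degrees of plumb and at rest (all of step 1 and distance between bail_mid and hook_seat below 0.025 m and height (world z) of basket above 0.06 m and angle between basket's own z axis and vertical below 0.2 rad and linear speed of basket below 0.05 m/s); the robot touches nothing.
It fails at once if the tub is shifted by more than 40 mm (distance of rinse_tub from where it was at the start of the episode above 0.04 m).
It fails at once if a bottle or the beaker is shifted by more than 30 mm or tipped (distance of any of wash_bottle, small_bottle, beaker from where it was at the start of the episode above 0.03 m or angle between any of wash_bottle, small_bottle, beaker's own z axis and vertical above 0.5 rad).
It also fails if it takes over 58 s, if anything falls off the work surface, if the arm or the gripper's body presses on something with over 40 N, if the wrist force passes 120 N, or if a joint passes its speed limit or range.

## Working session

There is one attempt and no reset: what is moved stays moved. The work goes in short steps, Python scripts to look and compute and a tool call to move; the robot and the scene stay as the last step left them, time stands still between calls to the robot, and variables do not carry over. Pictures are saved under pics/ and viewed, at most 10 in all, crops included, and the job is handed in when it is done.

Besides the shell and the picture viewer there is one more tool, called after ">>>" by a JSON object that holds its "api" and its "payload". move_arm: Moves the arm, as the interface text tells. Its arguments: {"type":"object","properties":{"steps":{"type":"array"},"squeeze":{"type":"number"}},"required":["steps"]}

```bash
mkdir -p pics; ls; cat > h.py <<'E'
import numpy as np, cv2
from scipy.spatial.transform import Rotation as R
from plant import bot
def cal(n):
    c=bot.get_calibration(n); K=np.array(c["camera_matrix"]); o=np.array(c["orientation"],float)
    Rm=o if o.shape==(3,3) else (R.from_euler('xyz',o).as_matrix() if o.size==3 else R.from_quat(o).as_matrix())
    return K,np.array(c["xyz"]),Rm
def ray(n,px):
    K,p,Rm=cal(n); d=Rm@np.linalg.inv(K)@np.array([px[0],px[1],1.]); return p,d/np.linalg.norm(d)
def onz(n,px,z):
    p,d=ray(n,px); return p+d*(z-p[2])/d[2]
def proj(n,X):
    K,p,Rm=cal(n); q=K@(Rm.T@(np.array(X)-p)); return q[:2]/q[2]
def tri(a,b):
    (p1,d1),(p2,d2)=ray('scene',a),ray('top',b)
    s=np.linalg.lstsq(np.c_[d1,-d2],p2-p1,rcond=None)[0]
    A,B=p1+s[0]*d1,p2+s[1]*d2; return (A+B)/2,np.linalg.norm(A-B)
E
python3 - <<'E'
from h import *
np.set_printoptions(precision=4,suppress=True)
for n in("scene","top"):
    im=bot.get_image(n); cv2.imwrite(f"pics/{n}0.png",im); print(n,bot.get_calibration(n))
P={}
for t in["drain_stand","hinge_mid","grip_edge","hook_seat","basket","bail_mid","rinse_tub","wash_bottle","small_bottle","beaker"]:
    for n in("scene","top"):
        r=bot.pinpoint(n,t); P[n,t]=r
        print(t,n,[(np.round(x["pixel"],1),round(x["p"],2)) for x in r[:2]])
    if P["scene",t] and P["top",t]: print("   ",*tri(P["scene",t][0]["pixel"],P["top",t][0]["pixel"]))
s=bot.sense(); print(s)
E
```

```text
pics
scene {'camera_matrix': array([[482.7509,   0.    , 315.0769],
       [  0.    , 482.7509, 242.4172],
       [  0.    ,   0.    ,   1.    ]]), 'xyz': array([ 0.0801, -1.0673,  0.6475]), 'orientation': array([-2.0703,  0.0147, -0.4649])}
top {'camera_matrix': array([[482.3757,   0.    , 324.3724],
       [  0.    , 482.3757, 232.9096],
       [  0.    ,   0.    ,   1.    ]]), 'xyz': array([ 0.4004, -0.1879,  1.154 ]), 'orientation': array([-3.0253,  0.0127, -1.5845])}
drain_stand scene [(array([281. , 229.4]), 0.75)]
drain_stand top [(array([199.8, 226. ]), 0.66)]
    [ 0.5567  0.1284 -0.0064] 0.0023136240781720372
hinge_mid scene [(array([306.9, 202. ]), 0.94)]
hinge_mid top [(array([195.5, 187.4]), 0.71)]
    [0.6377 0.1186 0.0691] 0.0011949339161777257
grip_edge scene [(array([273.5, 155.6]), 0.61), (array([305.7, 203. ]), 0.29)]
grip_edge top [(array([169.2, 209. ]), 0.86)]
    [0.5538 0.129  0.2229] 0.015712312288143175
hook_seat scene [(array([270.6, 174.9]), 0.73), (array([365.2, 377.4]), 0.17)]
hook_seat top [(array([176.8, 227.8]), 0.72)]
    [0.5317 0.1271 0.1705] 0.001
[... 756 characters left out ...]
ay([298.2, 276.8]), 0.62)]
    [ 0.4324 -0.1126  0.0115] 0.0035533530783376276
beaker scene [(array([366.5, 375.8]), 0.72)]
beaker top [(array([467.2, 265.4]), 0.81)]
    [ 0.4528 -0.513   0.0048] 0.0013234630573994383
{'t': 1.1, 'joint_positions': array([ 1.0457,  0.1808,  1.607 , -0.    ,  1.3538, -0.2063]), 'qd': array([ 0.001 ,  0.0015, -0.0022, -0.0012,  0.0004,  0.0015]), 'effort': array([  0.0003, -44.4874, -35.1684,  -0.0005,   0.0009,  -0.    ]), 'tcp_pos': array([0.1802, 0.546 , 0.2313]), 'eef_rot': array([3.1416, 0.    , 2.8228]), 'wrist_force': array([-0.0104, -0.5847,  0.4734]), 'moment': array([ 0.0616, -0.0101, -0.0096]), 'finger_force': 0.0, 'finger_gap': 0.08545185514615088}
```

View pics/scene0.png

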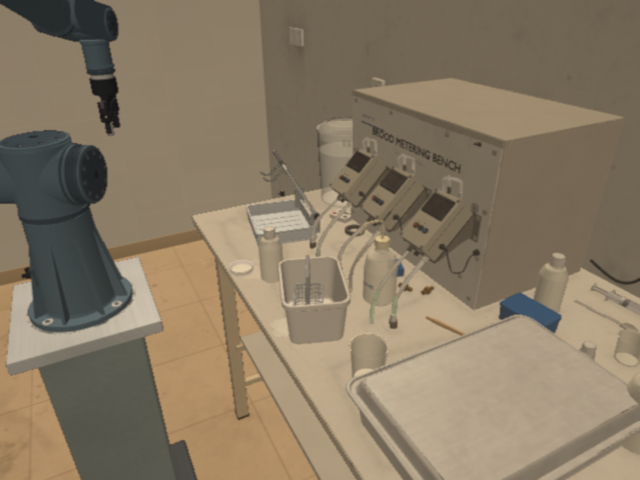

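View pics/top0.png

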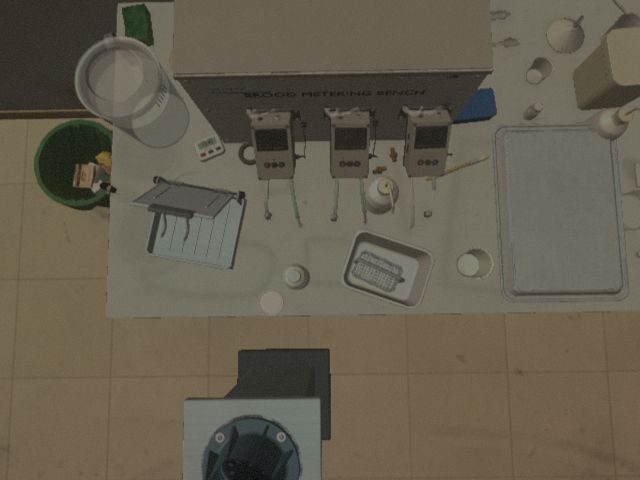

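```bash
cat > fit.py <<'E'
from h import *
from scipy.optimize import least_squares
def stand_pts(v):
    x,y,yaw,th=v; c,s=np.cos(yaw),np.sin(yaw)
    def W(a,b,z): return np.array([x+c*a-s*b,y+s*a+c*b,z])
    u=np.array([-np.cos(th),np.sin(th)]); n=np.array([-np.sin(th),-np.cos(th)]) # along plate; front normal
    P=lambda l,o:W(.085+l*u[0]+o*n[0],0,.072+l*u[1]+o*n[1])
    return {"drain_stand":W(0,0,0),"hinge_mid":W(.085,0,.072),"grip_edge":P(.175,0),"hook_seat":P(.139,.045)}
def look(names,k=2,cams=("scene","top")):
    o=[]
    for _ in range(k):
        for n in cams:
            bot.get_image(n)
            for t in names:
                r=bot.pinpoint(n,t)
                if r and r[0]["p"]>.3: o.append((n,t,np.array(r[0]["pixel"])))
    return o
def fit(o,v0,fixed=None):
    v0=np.array(v0,float)
    def full(v): return v if fixed is None else np.r_[fixed,v]
    def f(v):
        P=stand_pts(full(v)); return np.concatenate([proj(n,P[t])-px for n,t,px in o])
    r=least_squares(f,v0,loss="soft_l1",f_scale=1.5); return full(r.x),r.fun
E
python3 - <<'E'
from fit import *
np.set_printoptions(precision=4,suppress=True)
o=look(["drain_stand","hinge_mid","grip_edge","hook_seat"],3)
v,res=fit(o,[.555,.128,-.15,1.1]); print(v); 
P=stand_pts(v)
for n,t,px in o: print(n,t,px-proj(n,P[t]))
for t in P: print(t,P[t])
ob=look(["bail_mid","basket","rinse_tub"],3)
for t in["bail_mid","basket","rinse_tub"]:
    a=[p for n,q,p in ob if q==t and n=="scene"];b=[p for n,q,p in ob if q==t and n=="top"]
    if a and b: print(t,*tri(np.median(a,0),np.median(b,0)))
s=cv2.imread("pics/scene0.png");T=cv2.imread("pics/top0.png")
def cr(im,x,y,k): return cv2.resize(im[y:y+300//k,x:x+400//k],(400,300),interpolation=cv2.INTER_CUBIC)
# overlay none
cv2.imwrite("pics/c1.png",np.vstack([np.hstack([cr(T,140,170,3),cr(T,325,220,4)]),np.hstack([cr(s,235,145,4),cr(s,265,250,4)])]))
E
```

```text
[ 0.5556  0.1238 -0.1474  1.0573]
scene hinge_mid [  1.5411 113.0243]
scene grip_edge [-0.6004 -4.8586]
scene hook_seat [-0.0051 -2.7401]
top drain_stand [267.5117  40.498 ]
top hinge_mid [-0.3149 -0.1869]
top grip_edge [ 0.8138 -1.0752]
top hook_seat [-2.1801 -2.1035]
scene drain_stand [1.9361 1.2632]
scene hinge_mid [  5.6411 116.4243]
scene grip_edge [-1.3004 -2.0586]
scene hook_seat [-0.9051  3.0599]
top hinge_mid [-2.3149  1.3131]
top grip_edge [0.4138 0.3248]
top hook_seat [-4.3801  2.7965]
scene drain_stand [1.0361 4.1632]
scene hinge_mid [-0.6589 -0.4757]
scene grip_edge [-4.2004  0.1414]
scene hook_seat [38.8949 94.2599]
top drain_stand [ 1.1117 -2.302 ]
top hinge_mid [-0.6149  0.0131]
top grip_edge [ 0.5138 -1.4752]
top hook_seat [-0.8801  1.2965]
drain_stand [0.5556 0.1238 0.    ]
hinge_mid [0.6397 0.1114 0.072 ]
grip_edge [0.5547 0.124  0.2244]
hook_seat [0.5334 0.1271 0.171 ]
bail_mid [ 0.4428 -0.2974  0.1282] 0.005801846891657155
basket [ 0.4443 -0.3001  0.0046] 0.0020716891624086133
rinse_tub [ 0.4447 -0.3106  0.0006] 0.006459775855251626
```

View pics/c1.png

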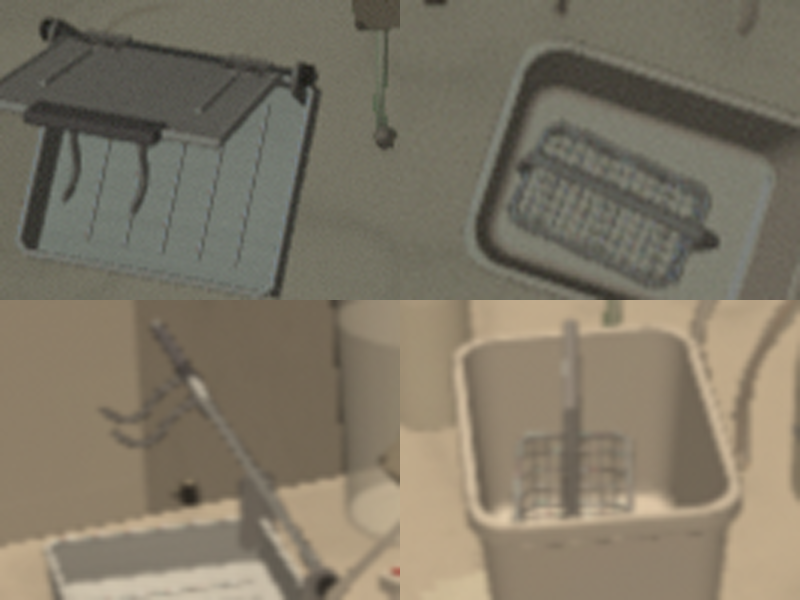

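```bash
cat >> h.py <<'E'
def rel(p,Rt,s=None):
    """slide (30 mm) and rot (5 deg) from the present pose to TCP position p, orientation Rt"""
    s=s or bot.sense(); R0=R.from_euler('xyz',s["eef_rot"])
    sl=R0.inv().apply(np.array(p)-s["tcp_pos"])/.03; w=np.degrees((R0.inv()*R.from_matrix(Rt)).as_rotvec())/5
    print("slide",np.round(sl,2),"rot",np.round(w,2),"|d| mm",round(np.linalg.norm(sl)*30),"ang",round(np.linalg.norm(w)*5,1))
def Rt(xdir,zdir):
    z=np.array(zdir,float); z/=np.linalg.norm(z); x=np.array(xdir,float); x-=z*(x@z); x/=np.linalg.norm(x)
    return np.c_[x,np.cross(z,x),z]
def plate_pose(x,y,yaw,th,l,lat=0):
    "TCP at l from the hinge along the plate, tool along the plate"
    ex=np.array([np.cos(yaw),np.sin(yaw),0]);ey=np.array([-np.sin(yaw),np.cos(yaw),0]);u=-np.cos(th)*ex+np.sin(th)*np.array([0,0,1])
    h=np.array([x,y,0])+.085*ex+[0,0,.072]
    return h+l*u+lat*ey,Rt(ey,-u)
E
python3 - <<'E'
from fit import *
np.set_printoptions(precision=4,suppress=True)
a=lambda px,z:onz("top",px,z)
FL,FR,RR=a((147.3,253.3),.042),a((230.7,267.7),.042),a((246,199.3),.042)
HL,HR=a((156.7,179.3),.072),a((241.7,195),.072)
BL,BR=a((356,260),.128),a((403,280),.128)
yw=lambda A,B:np.degrees(np.arctan2(*(A-B)[[1,0]]))-90
print(FL,FR,RR,"front yaw",yw(FL,FR),"len",np.linalg.norm(FL-FR)); print("side yaw",yw(RR,FR)+90,"len",np.linalg.norm(RR-FR)); print("hinge",(HL+HR)/2,yw(HL,HR)); print("centre",(FL+RR)/2)
print("bail",(BL+BR)/2,yw(BL,BR),np.linalg.norm(BL-BR))
for th in(1.0573,):
  for l in(.243,.143): rel(*plate_pose(.5556,.1238,-.15,th,l)); print(plate_pose(.5556,.1238,-.15,th,l)[0])
E
```

```text
[0.4891 0.236  0.042 ] [0.453  0.0417 0.042 ] [0.6127 0.0072 0.042 ] front yaw -10.536941809143215 len 0.19763174661934174
side yaw -12.208912017756887 len 0.16335757628309125
hinge [0.637  0.1098 0.072 ] -11.492691420661899
centre [0.5509 0.1216 0.042 ]
bail [ 0.4396 -0.2921  0.128 ] -23.96231098864307 0.1075985159196386
slide [-15.16  -9.64  -1.75] rot [-4.88 -4.12 15.69] |d| mm 542 ang 84.7
[0.5216 0.1289 0.2837]
slide [-16.78  -9.36   1.16] rot [-4.88 -4.12 15.69] |d| mm 577 ang 84.7
[0.5702 0.1216 0.1966]
```

```bash
python3 - <<'E'
from fit import *
np.set_printoptions(precision=4,suppress=True)
o=[("scene","grip_edge",np.array((273,154.))),("top","grip_edge",np.array((169.7,208.5))),("scene","hook_seat",np.array((270.5,174.9))),("top","hook_seat",np.array((176.5,228.)))]
yaw=-.195;c=np.array([.638,.111])-.085*np.array([np.cos(yaw),np.sin(yaw)])
v,r=fit(o,[1.06],np.r_[c,yaw]);print(v,r)
rel(*plate_pose(*v,.24))
E
```

```text
[ 0.5546  0.1275 -0.195   1.0599] [ 3.5913  0.8475 -1.4866  3.9858 -0.5097 -0.8377 -1.9046 -1.2114]
slide [-15.15  -9.47  -1.67] rot [-4.79 -4.23 16.19] |d| mm 538 ang 87.0
```

>>> {"api": "move_arm", "payload": {"steps": [{"jaw": 0.2, "slide": [-15.1, -9.5, -1.7], "rot": [-4.8, -4.2, 16.2]}, {"jaw": 0.2, "slide": [-15.1, -9.5, -1.7], "rot": [-4.8, -4.2, 16.2]}, {"jaw": 0.2, "slide": [-15.1, -9.5, -1.7], "rot": [-4.8, -4.2, 16.2]}, {"jaw": 0.2, "slide": [-15.1, -9.5, -1.7], "rot": [-4.8, -4.2, 16.2]}, {"jaw": 0.2, "slide": [-15.1, -9.5, -1.7], "rot": [-4.8, -4.2, 16.2]}, {"jaw": 0.2, "slide": [-15.1, -9.5, -1.7], "rot": [-4.8, -4.2, 16.2]}, {"jaw": 0.2, "slide": [-15.1, -9.5, -1.7], "rot": [-4.8, -4.2, 16.2]}, {"jaw": 0.2, "slide": [-15.1, -9.5, -1.7], "rot": [-4.8, -4.2, 16.2]}]}}

```text
t: 4.6
tcp_pos: [0.4347, 0.2373, 0.27]
eef_rot: [2.726, 0.06, 1.67]
wrist_force: [0.5, -0.2, 0.1]
finger_gap: 0.0509
finger_force: 0.0
```

```bash
python3 - <<'E'
from h import *
rel(*plate_pose(.5546,.1275,-.195,1.06,.24));print(bot.sense()["t"],bot.sense()["joint_positions"])
E
```

```text
slide [-3.74  2.42  0.9 ] rot [-0.98 -0.9   3.33] |d| mm 136 ang 17.9
4.6 [ 0.36334578 -0.27969314  2.02470185 -0.18749318  1.01441108  0.31946394]
```

>>> {"api": "move_arm", "payload": {"steps": [{"jaw": 0.2, "slide": [-3.7, 2.4, 0.9], "rot": [-1.0, -0.9, 3.3]}, {"jaw": 0.2, "slide": [-3.7, 2.4, 0.9], "rot": [-1.0, -0.9, 3.3]}, {"jaw": 0.2, "slide": [-3.7, 2.4, 0.9], "rot": [-1.0, -0.9, 3.3]}, {"jaw": 0.2, "slide": [-3.7, 2.4, 0.9], "rot": [-1.0, -0.9, 3.3]}, {"jaw": 0.2, "slide": [-3.7, 2.4, 0.9], "rot": [-1.0, -0.9, 3.3]}]}}

```text
t: 5.1
tcp_pos: [0.5218, 0.1365, 0.28]
eef_rot: [2.632, 0.003, 1.381]
wrist_force: [-1.3, -0.1, -0.6]
finger_gap: 0.0512
finger_force: 0.0
```

```bash
python3 - <<'E'
from h import *
rel(*plate_pose(.5546,.1275,-.195,1.06,.24));print(bot.sense()["joint_positions"])
s=bot.get_image("scene");T=bot.get_image("top")
def cr(im,x,y,k): return cv2.resize(im[y:y+600//k,x:x+400//k],(400,600),interpolation=cv2.INTER_CUBIC)
cv2.imwrite("pics/c2.png",np.hstack([cr(T,130,140,4),cr(s,235,95,4)]))
E
```

```text
slide [-0.08  0.07 -0.01] rot [-0.02 -0.    0.07] |d| mm 3 ang 0.4
[ 0.12869888 -0.23358699  1.99459246 -0.19855013  0.90334477  0.40249155]
```

View pics/c2.png

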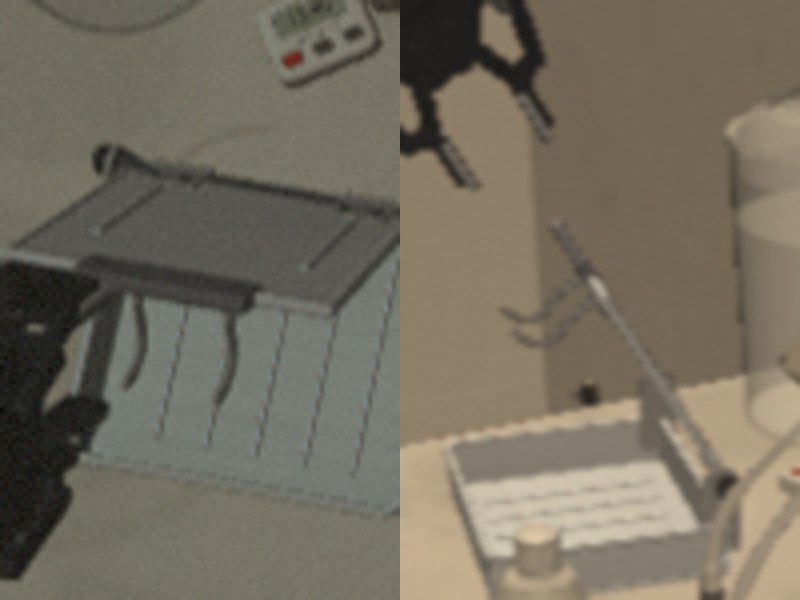

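```bash
python3 - <<'E'
from fit import *
np.set_printoptions(precision=4,suppress=True)
s=bot.sense();v=[.5546,.1275,-.195,1.06]
for n,x,y in(("top",130,140),("scene",235,95)):
    f=lambda X:np.round((proj(n,X)-[x,y])*4)
    q=R.from_euler('xyz',s["eef_rot"]).as_matrix()
    print(n,"tcp",f(s["tcp_pos"]),"fingers",f(s["tcp_pos"]+q[:,1]*.026-q[:,2]*.008),f(s["tcp_pos"]-q[:,1]*.026-q[:,2]*.008))
    for l,o,b in((.175,0,0),(.175,0,.045),(.175,0,-.045),(0,0,.082),(.139,0,.024),(.139,0,-.024)):
        p=plate_pose(*v,l,b)[0]; print((l,b),f(p))
E
```

```text
top tcp [ 89. 342.] fingers [ 81. 295.] [ 81. 400.]
(0.175, 0) [153. 290.]
(0.175, 0.045) [ 63. 274.]
(0.175, -0.045) [242. 306.]
(0, 0.082) [135. 162.]
(0.139, 0.024) [135. 258.]
(0.139, -0.024) [227. 274.]
scene tcp [111. 163.] fingers [137. 132.] [ 72. 175.]
(0.175, 0) [166. 239.]
(0.175, 0.045) [154. 220.]
(0.175, -0.045) [180. 260.]
(0, 0.082) [265. 387.]
(0.139, 0.024) [186. 269.]
(0.139, -0.024) [201. 292.]
```

```bash
cat > f2.py <<'E'
from fit import *
np.set_printoptions(precision=4,suppress=True)
O=[("top","k",1,157,179.5),("top","k",-1,241.7,195),("top","c",1,132.3,202.3),("top","c",-1,213.5,217.4),("top","t",(-.085,.1),147.3,253.3),("top","t",(-.085,-.1),230.7,267.7),("top","t",(.085,-.1),246,199.3),
("scene","e",.045,274,150.5),("scene","t",(-.085,.1),246.7,207.5),("scene","k",-1,316,215.8),("scene","s",0,270.6,174.9),("top","s",0,176.6,228)]
def model(w,k,a):
    x,y,yaw,th,b=w[:5]; c,s=np.cos(yaw),np.sin(yaw); W=lambda p,q,z:np.array([x+c*p-s*q,y+s*p+c*q,z])
    if k=="k":return W(.085,a*b,.072)
    if k=="c":return plate_pose(x,y,yaw,th,.175,a*.082)[0]
    if k=="e":return plate_pose(x,y,yaw,th,.175,a)[0]
    if k=="s":return stand_pts(w[:4])["hook_seat"]
    return W(*a,.042)
def f(w):
    off={"top":w[5:7],"scene":w[7:9]}
    return np.r_[np.concatenate([proj(n,model(w,k,a))+off[n]-[u,v] for n,k,a,u,v in O]),w[5:]/1.5]
r=least_squares(f,[.5546,.1275,-.195,1.06,.092,0,0,0,0],loss="soft_l1")
print(r.x);
for q,e in zip(O,r.fun[:2*len(O)].reshape(-1,2)):print(q[:3],e)
print(stand_pts(r.x[:4]))
E
python3 f2.py
```

```text
[ 0.5525  0.1214 -0.1959  1.0925  0.0975 -0.3171 -0.2671 -0.6234  0.8064]
('top', 'k', 1) [2.5454 0.3511]
('top', 'k', -1) [ 0.783  -0.2312]
('top', 'c', 1) [-1.9829  0.7868]
('top', 'c', -1) [-1.4764  0.5496]
('top', 't', (-0.085, 0.1)) [-0.3409 -0.0467]
('top', 't', (-0.085, -0.1)) [0.464  1.1541]
('top', 't', (0.085, -0.1)) [-0.1481 -1.8596]
('scene', 'e', 0.045) [ 0.652 -0.099]
('scene', 't', (-0.085, 0.1)) [-1.0517 -0.7632]
('scene', 'k', -1) [0.5063 1.6607]
('scene', 's', 0) [-0.0173 -0.5283]
('top', 's', 0) [ 0.3855 -2.3062]
{'drain_stand': array([0.5525, 0.1214, 0.    ]), 'hinge_mid': array([0.6359, 0.1049, 0.072 ]), 'grip_edge': array([0.5569, 0.1206, 0.2274]), 'hook_seat': array([0.534 , 0.1251, 0.1747])}
```

```bash
python3 - <<'E'
from h import *
for l in(.22,.144):rel(*plate_pose(.5525,.1214,-.196,1.09,l))
E
```

```text
slide [-0.34  0.29  0.65] rot [ 0.33 -0.02  0.11] |d| mm 24 ang 1.7
slide [-0.34  0.21  3.18] rot [ 0.33 -0.02  0.11] |d| mm 96 ang 1.7
```

>>> {"api": "move_arm", "payload": {"steps": [{"jaw": 0.2, "slide": [-0.34, 0.28, 0.6], "rot": [0.33, 0, 0.1]}, {"jaw": 0.2, "slide": [-0.34, 0.25, 1.6], "rot": [0.33, 0, 0.1]}, {"jaw": 0.2, "slide": [-0.34, 0.21, 2.6], "rot": [0.33, 0, 0.1]}, {"jaw": 0.2, "slide": [-0.34, 0.21, 3.2], "rot": [0.33, 0, 0.1]}, {"jaw": 0.2, "slide": [-0.34, 0.21, 3.2], "rot": [0.33, 0, 0.1]}]}}

```text
t: 5.7
tcp_pos: [0.5695, 0.1181, 0.1962]
eef_rot: [2.666, 0.0, 1.377]
wrist_force: [0.3, 0.1, -0.4]
finger_gap: 0.051
finger_force: 0.0
```

```bash
python3 - <<'E'
from h import *
s=bot.get_image("scene");T=bot.get_image("top");print(bot.sense()["wrist_force"],bot.sense()["joint_positions"]);rel(*plate_pose(.5525,.1214,-.196,1.09,.144))
def cr(im,x,y,k): return cv2.resize(im[y:y+600//k,x:x+400//k],(400,600),interpolation=cv2.INTER_CUBIC)
cv2.imwrite("pics/c3.png",np.hstack([cr(T,130,140,4),cr(s,235,95,4)]))
E
```

```text
[1.21629764 0.3554121  1.28631494] [ 0.06624099 -0.02730355  1.9755315  -0.17686032  0.73447372  0.36372105]
slide [-0.01 -0.   -0.01] rot [-0.   -0.02  0.02] |d| mm 0 ang 0.2
```

View pics/c3.png

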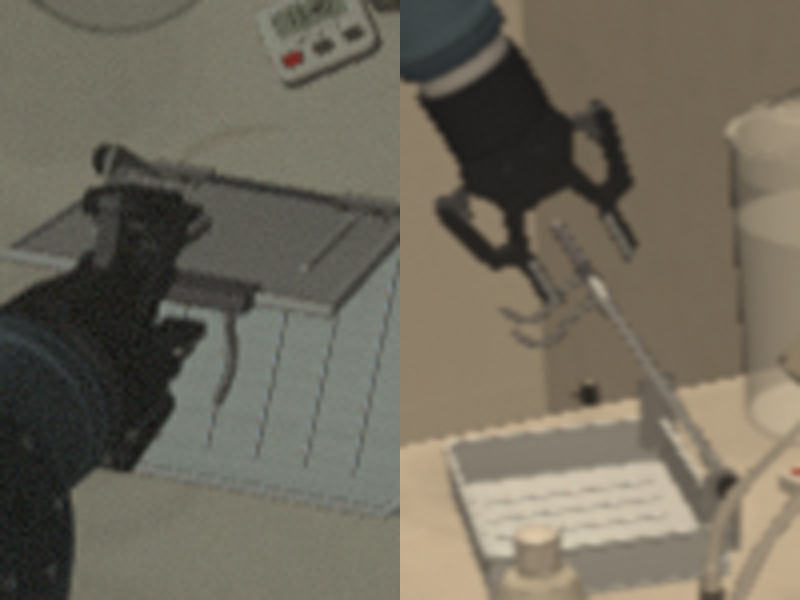

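>>> {"api": "move_arm", "payload": {"steps": [{"jaw": -1, "slide": [0, 0, 0], "rot": [0, 0, 0]}, {"jaw": -1, "slide": [0, 0, 0], "rot": [0, 0, 0]}, {"jaw": -1, "slide": [0, 0, 0], "rot": [0, 0, 0]}, {"jaw": -1, "slide": [0, 0, 0], "rot": [0, 0, 0]}, {"jaw": -1, "slide": [0, 0, 0], "rot": [0, 0, 0]}, {"jaw": -1, "slide": [0, 0, 0], "rot": [0, 0, 0]}], "squeeze": 30}}

```text
t: 6.4
tcp_pos: [0.5707, 0.1177, 0.2002]
eef_rot: [2.661, -0.001, 1.376]
wrist_force: [-7.5, 2.2, 4.9]
finger_gap: 0.0094
finger_force: 31.3
```

```bash
python3 - <<'E'
from h import *
s=bot.sense();print(s["wrist_force"],s["moment"],s["tcp_pos"],s["eef_rot"])
for th in(1.14,1.19,1.24,1.29,1.34,1.39,1.44,1.49,1.54,1.58):rel(*plate_pose(.5525,.1214,-.196,th,.144))
E
```

```text
[-7.49738017  2.2012247   4.90801262] [0.24862831 0.88213439 0.10983981] [0.57070512 0.11768073 0.20017603] [ 2.66080084e+00 -1.38553289e-03  1.37604553e+00]
slide [0.   0.23 0.02] rot [ 0.57 -0.02  0.01] |d| mm 7 ang 2.9
slide [0.   0.47 0.04] rot [ 1.15 -0.02  0.01] |d| mm 14 ang 5.7
slide [0.   0.7  0.07] rot [ 1.72 -0.02  0.01] |d| mm 21 ang 8.6
slide [0.   0.94 0.11] rot [ 2.29 -0.02  0.01] |d| mm 28 ang 11.5
slide [0.   1.17 0.16] rot [ 2.86 -0.02  0.01] |d| mm 36 ang 14.3
slide [0.   1.41 0.23] rot [ 3.44 -0.02  0.01] |d| mm 43 ang 17.2
slide [0.   1.63 0.3 ] rot [ 4.01 -0.02  0.01] |d| mm 50 ang 20.1
slide [0.   1.86 0.39] rot [ 4.58 -0.02  0.01] |d| mm 57 ang 22.9
slide [0.   2.07 0.49] rot [ 5.16 -0.02  0.01] |d| mm 64 ang 25.8
slide [0.   2.25 0.58] rot [ 5.61 -0.02  0.01] |d| mm 70 ang 28.1
```

>>> {"api": "move_arm", "payload": {"steps": [{"jaw": -1, "slide": [0, 0.19, 0.0], "rot": [0.46, 0, 0]}, {"jaw": -1, "slide": [0, 0.38, 0.02], "rot": [0.92, 0, 0]}, {"jaw": -1, "slide": [0, 0.58, 0.03], "rot": [1.38, 0, 0]}, {"jaw": -1, "slide": [0, 0.77, 0.06], "rot": [1.83, 0, 0]}, {"jaw": -1, "slide": [0, 0.77, 0.06], "rot": [1.83, 0, 0]}]}}

```text
t: 6.9
tcp_pos: [0.5929, 0.1133, 0.2096]
eef_rot: [2.82, -0.002, 1.375]
wrist_force: [-1.8, 3.3, 4.8]
finger_gap: 0.0094
finger_force: 34.2
```

>>> {"api": "move_arm", "payload": {"steps": [{"jaw": -1, "slide": [0, 0.38, 0.02], "rot": [0.92, 0, 0]}, {"jaw": -1, "slide": [0, 0.77, 0.06], "rot": [1.83, 0, 0]}, {"jaw": -1, "slide": [0, 1.14, 0.14], "rot": [2.75, 0, 0]}, {"jaw": -1, "slide": [0, 1.51, 0.24], "rot": [3.67, 0, 0]}, {"jaw": -1, "slide": [0, 1.51, 0.24], "rot": [3.67, 0, 0]}, {"jaw": -1, "slide": [0, 1.51, 0.24], "rot": [3.67, 0, 0]}]}}

```text
t: 7.5
tcp_pos: [0.637, 0.1047, 0.2159]
eef_rot: [3.139, -0.002, 1.376]
wrist_force: [1.5, 4.3, 0.6]
finger_gap: 0.0092
finger_force: 33.7
```

```bash
python3 - <<'E'
from h import *
s=bot.get_image("scene");T=bot.get_image("top");S=bot.sense();print(S["wrist_force"],S["moment"],S["tcp_pos"],S["eef_rot"],S["joint_positions"])
for n in("scene","top"):
    for t in("hinge_mid","grip_edge","hook_seat"):
        r=bot.pinpoint(n,t);print(n,t,[(x["pixel"],round(x["p"],2)) for x in r[:1]],proj(n,S["tcp_pos"]))
def cr(im,x,y,k): return cv2.resize(im[y:y+600//k,x:x+400//k],(400,600),interpolation=cv2.INTER_CUBIC)
cv2.imwrite("pics/c4.png",np.hstack([cr(T,130,140,4),cr(s,235,95,4)]))
E
```

```text
[ 2.14097117  4.73618809 -2.79102486] [ 0.60948061 -0.14437246  0.01884797] [0.63638267 0.10487606 0.21589741] [ 3.13891897e+00 -1.56981847e-03  1.37614217e+00] [-2.08890830e-02  3.44146899e-01  1.43713447e+00  1.10907022e-03
  1.35740658e+00  1.73533870e-01]
scene hinge_mid [([308.8, 199.0], 0.95)] [307.20717907 155.54578542]
scene grip_edge [([308.9, 142.8], 0.77)] [307.20717907 155.54578542]
scene hook_seat [([291.5, 159.6], 0.65)] [307.20717907 155.54578542]
top hinge_mid [([196.8, 188.6], 0.94)] [182.00512782 172.22113349]
top grip_edge [([176.5, 165.9], 0.73)] [182.00512782 172.22113349]
top hook_seat [([174.2, 192.3], 0.78)] [182.00512782 172.22113349]
```

View pics/c4.png

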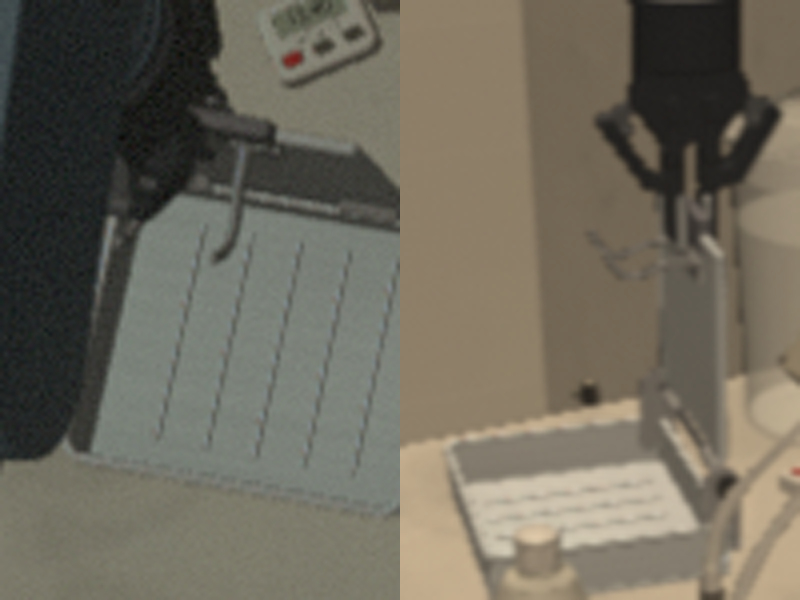

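>>> {"api": "move_arm", "payload": {"steps": [{"jaw": 0.0, "slide": [0, 0, 0], "rot": [0, 0, 0]}, {"jaw": 0.0, "slide": [0, 0, 0], "rot": [0, 0, 0]}, {"jaw": 0.0, "slide": [0, 0, 0], "rot": [0, 0, 0]}, {"jaw": 0.0, "slide": [0, 0, -1], "rot": [0, 0, 0]}, {"jaw": 0.0, "slide": [0, 0, -2.2], "rot": [0, 0, 0]}, {"jaw": 0.2, "slide": [0, 0, -3.8], "rot": [0, 0, 0]}, {"jaw": 0.2, "slide": [0, 0, -3.8], "rot": [0, 0, 0]}]}}

```text
t: 8.6
tcp_pos: [0.6395, 0.1038, 0.3392]
eef_rot: [3.126, -0.003, 1.375]
wrist_force: [-0.2, -0.4, 0.6]
finger_gap: 0.0513
finger_force: 0.0
```

```bash
python3 - <<'E'
from fit import *
np.set_printoptions(precision=4,suppress=True)
S=bot.sense()
yaw=np.radians(-24); ey=[-np.sin(yaw),np.cos(yaw),0]
rel([.4415,-.295,.27],Rt(ey,[0,0,-1]))
E
```

```text
slide [-14.33  -3.93   2.21] rot [ 0.17 -0.05  2.56] |d| mm 451 ang 12.8
```

>>> {"api": "move_arm", "payload": {"steps": [{"jaw": 0.2, "slide": [-14.3, -3.9, 0.2], "rot": [0.17, -0.05, 2.56]}, {"jaw": 0.2, "slide": [-14.3, -3.9, 0.2], "rot": [0.17, -0.05, 2.56]}, {"jaw": 0.2, "slide": [-14.3, -3.9, 0.2], "rot": [0.17, -0.05, 2.56]}, {"jaw": 0.2, "slide": [-14.3, -3.9, 0.2], "rot": [0.17, -0.05, 2.56]}, {"jaw": 0.2, "slide": [-14.3, -3.9, 0.2], "rot": [0.17, -0.05, 2.56]}, {"jaw": 0.2, "slide": [-14.3, -3.9, 0.2], "rot": [0.17, -0.05, 2.56]}, {"jaw": 0.2, "slide": [-14.3, -3.9, 0.2], "rot": [0.17, -0.05, 2.56]}, {"jaw": 0.2, "slide": [-14.3, -3.9, 0.2], "rot": [0.17, -0.05, 2.56]}]}}

```text
t: 9.4
tcp_pos: [0.457, -0.2558, 0.3245]
eef_rot: [-3.13, 0.006, 1.152]
wrist_force: [0.9, -1.0, -0.1]
finger_gap: 0.0517
finger_force: 0.0
```

>>> {"api": "move_arm", "payload": {"steps": [{"jaw": 0.2, "slide": [0, 0, 0], "rot": [0, 0, 0]}, {"jaw": 0.2, "slide": [0, 0, 0], "rot": [0, 0, 0]}]}}

```text
t: 9.6
tcp_pos: [0.4577, -0.2552, 0.3242]
eef_rot: [-3.129, 0.005, 1.149]
wrist_force: [0.6, 1.2, 0.0]
finger_gap: 0.0514
finger_force: 0.0
```

```bash
python3 - <<'E'
from fit import *
np.set_printoptions(precision=4,suppress=True)
S=bot.sense();print(S["tcp_pos"],S["eef_rot"],S["t"])
yaw=np.radians(-24); ey=[-np.sin(yaw),np.cos(yaw),0]
rel([.4415,-.295,.2],Rt(ey,[0,0,-1]))
# plate now unobstructed: fit theta
o=look(["hinge_mid","grip_edge","hook_seat"],2)
v,r=fit(o,[.5525,.1214,-.196,1.57]);print(v);v,r=fit(o,[1.57],np.array([.5525,.1214,-.196]));print(v,r.reshape(-1,2))
ob=look(["bail_mid"],2); print([(n,p) for n,_,p in ob])
s=bot.get_image("scene");T=bot.get_image("top")
cr=lambda im,x,y,w,k:cv2.resize(im[y:y+300//k,x:x+w],(400,300),interpolation=cv2.INTER_CUBIC)
cv2.imwrite("pics/c5.png",np.vstack([np.hstack([cr(T,140,130,133,3),cr(T,325,220,100,4)]),np.hstack([cr(s,250,125,133,3),cr(s,250,200,133,3)])]))
E
```

```text
[ 0.4577 -0.2552  0.3242] [-3.1285  0.0048  1.1489] 9.6
slide [-1.41  0.11  4.15] rot [-0.15  0.05 -0.04] |d| mm 131 ang 0.8
[ 0.555   0.1283 -0.2099  1.5776]
[ 0.5525  0.1214 -0.196   1.584 ] [[ 0.9611  0.1203]
 [ 3.0024  0.1267]
 [ 1.2089 -1.98  ]
 [ 1.6228  0.8752]
 [ 2.8484  1.848 ]
 [ 3.1381  1.3404]
 [ 3.0024  0.2267]
 [-0.0911 -0.58  ]
 [ 3.2228  0.9752]
 [ 2.9484  0.848 ]
 [ 3.5381  1.5404]]
[('scene', array([309.2, 265.1])), ('top', array([379.8, 267.7])), ('scene', array([309.4, 266. ])), ('top', array([379.2, 272.1]))]
```

View pics/c5.png

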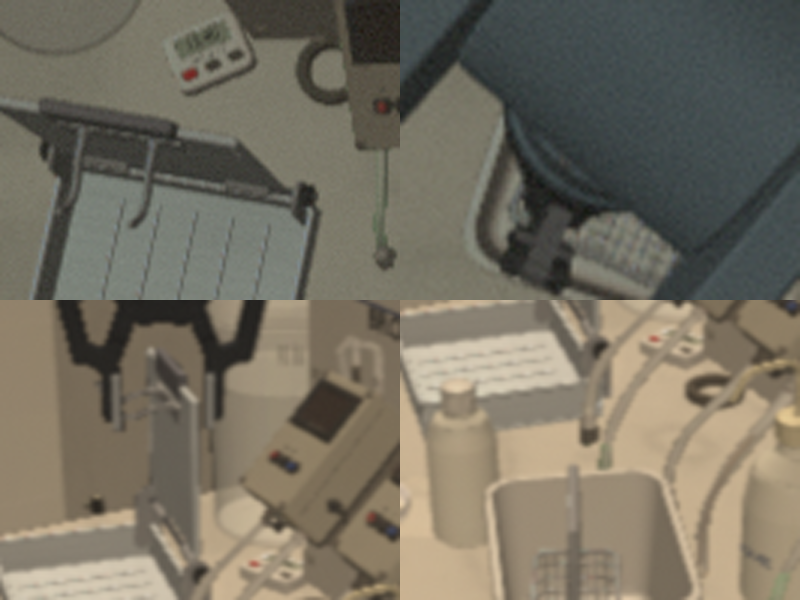

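```bash
python3 - <<'E'
from fit import *
np.set_printoptions(precision=4,suppress=True)
O=[("top",.055,356,260),("top",-.055,403,280),("scene",.053,307.6,255.5),("scene",-.053,308.2,277),("top",0,379.8,270),("scene",0,308.7,265.7)]
def f(w):
    x,y,a=w[:3];off={"top":w[3:5],"scene":w[5:7]}
    return np.r_[np.concatenate([proj(n,[x-np.sin(a)*b,y+np.cos(a)*b,.128])+off[n]-[u,v] for n,b,u,v in O]),w[3:]/1.5]
r=least_squares(f,[.44,-.295,-.42,0,0,0,0]);print(r.x,np.degrees(r.x[2]));print(r.fun[:12].reshape(-1,2))
x,y,a=r.x[:3]
rel([x,y,.18],Rt([-np.sin(a),np.cos(a),0],[0,0,-1]))
# hook from prong tips
print("tips",onz("top",(161.7,198.3),.226),onz("top",(185,204),.226)); print("edge",onz("top",(175.7,169),.247))
print(stand_pts([.5525,.1214,-.196,1.575]))
E
```

```text
[ 0.4418 -0.2925 -0.427  -0.0637  0.9054  0.8744  0.5052] -24.46369487425321
[[-0.2973 -0.5496]
 [ 0.5661  0.3031]
 [-0.1554 -2.6279]
 [ 0.4483  2.525 ]
 [-0.2405 -0.1559]
 [-0.6816 -0.1217]]
slide [-1.38  0.08  4.81] rot [-0.15  0.05  0.1 ] |d| mm 150 ang 0.9
tips [0.5822 0.1406 0.226 ] [0.5701 0.0945 0.226 ]
edge [0.6351 0.1075 0.247 ]
{'drain_stand': array([0.5525, 0.1214, 0.    ]), 'hinge_mid': array([0.6359, 0.1048, 0.072 ]), 'grip_edge': array([0.6366, 0.1047, 0.247 ]), 'hook_seat': array([0.5923, 0.1135, 0.2112])}
```

>>> {"api": "move_arm", "payload": {"steps": [{"jaw": 0.2, "slide": [-1.38, 0.08, 1.6], "rot": [-0.15, 0.05, 0.1]}, {"jaw": 0.2, "slide": [-1.38, 0.08, 3.2], "rot": [-0.15, 0.05, 0.1]}, {"jaw": 0.2, "slide": [-1.38, 0.08, 4.8], "rot": [-0.15, 0.05, 0.1]}, {"jaw": 0.2, "slide": [-1.38, 0.08, 4.8], "rot": [-0.15, 0.05, 0.1]}]}}

```text
t: 11.3
tcp_pos: [0.4383, -0.2897, 0.1741]
eef_rot: [-3.13, -0.004, 1.143]
wrist_force: [-0.7, 0.8, -0.2]
finger_gap: 0.0513
finger_force: 0.0
```

```bash
python3 - <<'E'
from h import *
print(bot.sense()["tcp_pos"]);a=-.427;rel([.4418,-.2925,.111],Rt([-np.sin(a),np.cos(a),0],[0,0,-1]))
s=bot.get_image("scene")
cv2.imwrite("pics/c6.png",cv2.resize(s[190:340,240:390],(600,600),interpolation=cv2.INTER_CUBIC))
E
```

```text
[ 0.43827447 -0.2897432   0.17410101]
slide [-0.04  0.17  2.1 ] rot [-0.13 -0.05 -0.01] |d| mm 63 ang 0.7
```

View pics/c6.png

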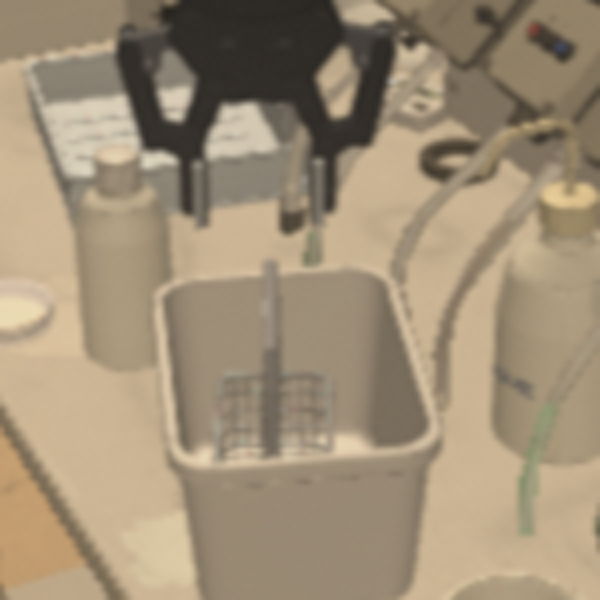

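>>> {"api": "move_arm", "payload": {"steps": [{"jaw": 0.2, "slide": [0, 0.17, 0.8], "rot": [-0.13, 0, 0]}, {"jaw": 0.2, "slide": [0, 0.17, 1.6], "rot": [-0.13, 0, 0]}, {"jaw": 0.2, "slide": [0, 0.17, 2.1], "rot": [-0.13, 0, 0]}, {"jaw": 0.2, "slide": [0, 0.17, 2.1], "rot": [-0.13, 0, 0]}]}}

```text
t: 11.75
tcp_pos: [0.4469, -0.2948, 0.1181]
eef_rot: [3.131, 0.0, 1.144]
wrist_force: [-0.9, -0.5, 0.2]
finger_gap: 0.0513
finger_force: 0.0
```

```bash
python3 - <<'E'
from h import *
S=bot.sense();print(S["tcp_pos"],S["wrist_force"]);a=-.427;rel([.4418,-.2925,.111],Rt([-np.sin(a),np.cos(a),0],[0,0,-1]))
s=bot.get_image("scene")
cv2.imwrite("pics/c7.png",cv2.resize(s[190:340,240:390],(600,600),interpolation=cv2.INTER_CUBIC))
E
```

```text
[ 0.44685883 -0.29478681  0.11811589] [-0.88971455 -0.52050884  0.24308141]
slide [-0.   -0.19  0.24] rot [0.13 0.   0.  ] |d| mm 9 ang 0.6
```

View pics/c7.png

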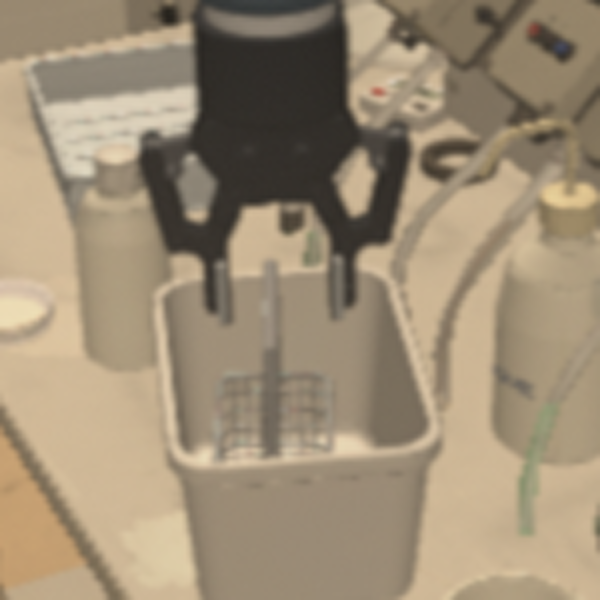

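>>> {"api": "move_arm", "payload": {"steps": [{"jaw": 0.2, "slide": [0, -0.18, 0.2], "rot": [0.1, 0, 0]}, {"jaw": 0.2, "slide": [0, -0.18, 0.2], "rot": [0.1, 0, 0]}, {"jaw": -1, "slide": [0, -0.18, 0.2], "rot": [0.1, 0, 0]}, {"jaw": -1, "slide": [0, -0.18, 0.2], "rot": [0.1, 0, 0]}, {"jaw": -1, "slide": [0, -0.18, 0.2], "rot": [0.1, 0, 0]}, {"jaw": -1, "slide": [0, -0.18, 0.2], "rot": [0.1, 0, 0]}, {"jaw": -1, "slide": [0, -0.18, 0.2], "rot": [0.1, 0, 0]}, {"jaw": -1, "slide": [0, -0.18, 0.2], "rot": [0.1, 0, 0]}], "squeeze": 60}}

```text
t: 12.6
tcp_pos: [0.4418, -0.2928, 0.1118]
eef_rot: [3.138, 0.001, 1.143]
wrist_force: [-0.8, 0.1, 5.6]
finger_gap: 0.0052
finger_force: 58.7
```

>>> {"api": "move_arm", "payload": {"steps": [{"jaw": -1, "slide": [0, 0, -0.4], "rot": [0, 0, 0]}, {"jaw": -1, "slide": [0, 0, -0.9], "rot": [0, 0, 0]}, {"jaw": -1, "slide": [0, 0, -1.4], "rot": [0, 0, 0]}, {"jaw": -1, "slide": [0, 0, -2.2], "rot": [0, 0, 0]}, {"jaw": -1, "slide": [0, 0, -3.0], "rot": [0, 0, 0]}, {"jaw": -1, "slide": [0, 0, -3.8], "rot": [0, 0, 0]}, {"jaw": -1, "slide": [0, 0, -3.8], "rot": [0, 0, 0]}]}}

```text
t: 13.3
tcp_pos: [0.4425, -0.2937, 0.2288]
eef_rot: [3.134, 0.003, 1.144]
wrist_force: [1.6, -1.2, -2.5]
finger_gap: 0.0054
finger_force: 58.7
```

```bash
python3 - <<'E'
from h import *
S=bot.sense();print(S["tcp_pos"],S["wrist_force"],S["moment"],S["finger_gap"])
s=bot.get_image("scene")
cv2.imwrite("pics/c8.png",cv2.resize(s[160:340,240:390],(500,600),interpolation=cv2.INTER_CUBIC))
E
```

```text
[ 0.44250844 -0.29368972  0.22879567] [ 1.61098629 -1.15380727 -2.519501  ] [-0.01629236 -0.07169907  0.04440419] 0.005385403553331283
```

View pics/c8.png

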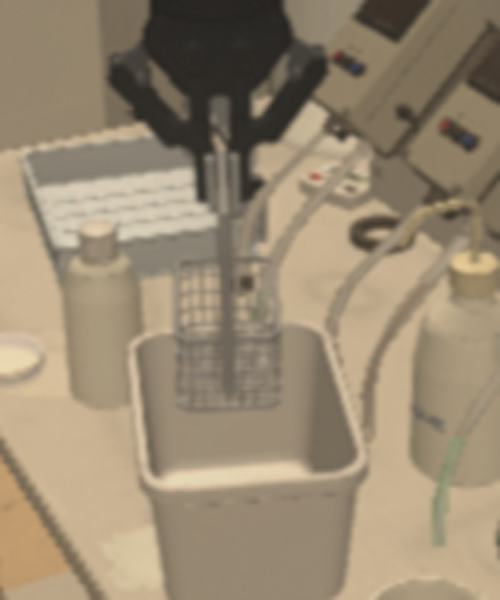

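```bash
python3 - <<'E'
from h import *
a=-.196;Q=Rt([-np.sin(a),np.cos(a),0],[0,0,-1]);ex=np.array([np.cos(a),np.sin(a),0]);seat=np.array([.5923,.1135,0])
p=seat-.12*ex;print(p);rel(p+[0,0,.295],Q)
E
```

```text
[0.47459759 0.1368697  0.        ]
slide [13.49 -4.93 -2.33] rot [ 0.06  0.03 -2.65] |d| mm 436 ang 13.2
```

>>> {"api": "move_arm", "payload": {"steps": [{"jaw": -1, "slide": [0, 0, -0.8], "rot": [0, 0, 0]}, {"jaw": -1, "slide": [0, 0, -1.6], "rot": [0, 0, 0]}, {"jaw": -1, "slide": [0.4, -0.15, -2.3], "rot": [0, 0, -0.1]}, {"jaw": -1, "slide": [1.3, -0.5, -2.3], "rot": [0, 0, -0.3]}, {"jaw": -1, "slide": [2.3, -0.84, -2.3], "rot": [0, 0, -0.5]}, {"jaw": -1, "slide": [3.3, -1.2, -2.3], "rot": [0, 0, -0.7]}, {"jaw": -1, "slide": [4.3, -1.57, -2.3], "rot": [0, 0, -0.9]}, {"jaw": -1, "slide": [5.3, -1.94, -2.3], "rot": [0, 0, -1.1]}]}}

```text
t: 14.15
tcp_pos: [0.453, -0.1218, 0.2917]
eef_rot: [-3.14, -0.0, 1.24]
wrist_force: [-0.0, 0.3, -2.1]
finger_gap: 0.0056
finger_force: 58.8
```

```bash
python3 - <<'E'
from h import *
a=-.196;Q=Rt([-np.sin(a),np.cos(a),0],[0,0,-1]);ex=np.array([np.cos(a),np.sin(a),0]);seat=np.array([.5923,.1135,0])
p=seat-.12*ex;print(bot.sense()["finger_gap"]);rel(p+[0,0,.295],Q)
E
```

```text
0.0056098325230417015
slide [ 8.39 -2.12 -0.11] rot [-0.02 -0.   -1.55] |d| mm 260 ang 7.7
```

>>> {"api": "move_arm", "payload": {"steps": [{"jaw": -1, "slide": [1.2, -0.3, 0], "rot": [0, 0, -0.2]}, {"jaw": -1, "slide": [2.4, -0.6, 0], "rot": [0, 0, -0.45]}, {"jaw": -1, "slide": [3.6, -0.9, 0], "rot": [0, 0, -0.65]}, {"jaw": -1, "slide": [4.8, -1.2, 0], "rot": [0, 0, -0.9]}, {"jaw": -1, "slide": [6.0, -1.5, 0], "rot": [0, 0, -1.1]}, {"jaw": -1, "slide": [7.2, -1.8, 0], "rot": [0, 0, -1.3]}, {"jaw": -1, "slide": [8.1, -2.05, 0], "rot": [0, 0, -1.5]}, {"jaw": -1, "slide": [8.4, -2.12, 0], "rot": [0, 0, -1.55]}]}}

```text
t: 14.95
tcp_pos: [0.4745, 0.138, 0.2915]
eef_rot: [-3.14, 0.001, 1.378]
wrist_force: [0.6, -2.4, -1.9]
finger_gap: 0.0057
finger_force: 58.8
```

>>> {"api": "move_arm", "payload": {"steps": [{"jaw": -1, "slide": [0, 0, 0], "rot": [0, 0, 0]}, {"jaw": -1, "slide": [0, 0, 0.7], "rot": [0, 0, 0]}, {"jaw": -1, "slide": [0, 0, 1.4], "rot": [0, 0, 0]}, {"jaw": -1, "slide": [0, 0, 2.1], "rot": [0, 0, 0]}, {"jaw": -1, "slide": [0, 0, 2.1], "rot": [0, 0, 0]}, {"jaw": -1, "slide": [0, 0, 2.1], "rot": [0, 0, 0]}]}}

```text
t: 15.55
tcp_pos: [0.4758, 0.1344, 0.2305]
eef_rot: [3.141, 0.002, 1.373]
wrist_force: [-0.1, 0.1, -1.6]
finger_gap: 0.0057
finger_force: 58.7
```

```bash
python3 - <<'E'
from fit import *
np.set_printoptions(precision=4,suppress=True)
S=bot.sense();print(S["tcp_pos"],S["eef_rot"],S["wrist_force"],S["finger_gap"])
a=-.196;Q=Rt([-np.sin(a),np.cos(a),0],[0,0,-1]);seat=np.array([.5923,.1135,.227]);rel(seat,Q)
s=bot.get_image("scene");T=bot.get_image("top")
for t in("bail_mid","hook_seat","grip_edge","basket"):
    for n in("scene","top"): print(t,n,[(x["pixel"],round(x["p"],2)) for x in bot.pinpoint(n,t)[:1]])
p=S["tcp_pos"]+[0,0,.016];print("bar exp",proj("scene",p),proj("top",p),"seat exp",*[proj(n,[.5923,.1135,.211]) for n in("scene","top")])
cr=lambda im,x,y,k:cv2.resize(im[y:y+600//k,x:x+400//k],(400,600),interpolation=cv2.INTER_CUBIC)
cv2.imwrite("pics/c9.png",np.hstack([cr(T,130,140,4),cr(s,235,95,4)]))
E
```

```text
[0.4758 0.1344 0.2305] [3.1407 0.0016 1.3733] [-0.0858  0.0905 -1.5522] 0.005747605830895102
slide [0.08 3.95 0.12] rot [ 0.01  0.02 -0.02] |d| mm 118 ang 0.1
bail_mid scene [([250.5, 153.9], 0.75)]
bail_mid top [([160.4, 255.3], 0.67)]
hook_seat scene [([292.4, 158.5], 0.74)]
hook_seat top [([173.1, 197.9], 0.9)]
grip_edge scene [([304.4, 144.4], 0.59)]
grip_edge top [([175.2, 164.7], 0.82)]
basket scene [([255.0, 196.7], 0.61)]
basket top [([182.5, 253.6], 0.89)]
bar exp [248.1362 150.8382] [159.8108 251.5684] seat exp [291.5723 158.8674] [177.9924 194.5104]
```

View pics/c9.png

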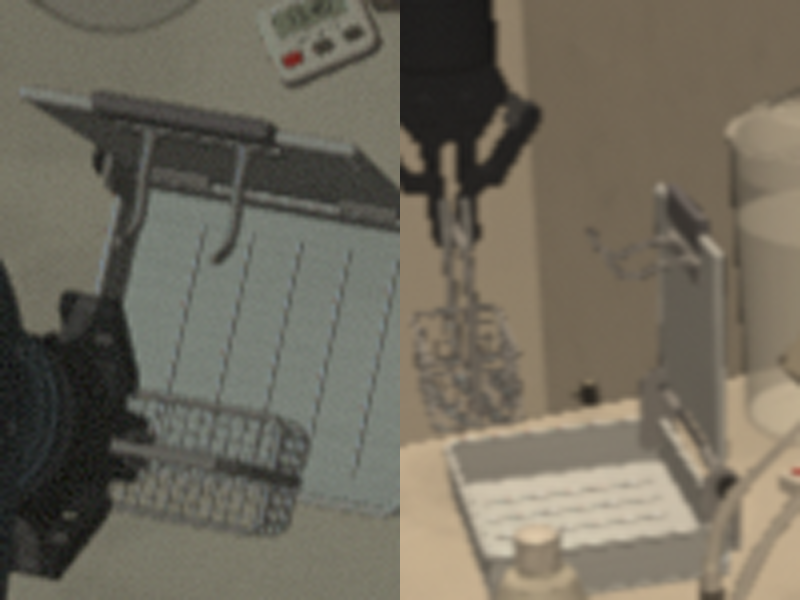

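>>> {"api": "move_arm", "payload": {"steps": [{"jaw": -1, "slide": [0.08, 0.6, -0.15], "rot": [0, 0, 0]}, {"jaw": -1, "slide": [0.08, 1.2, -0.15], "rot": [0, 0, 0]}, {"jaw": -1, "slide": [0.08, 1.8, -0.15], "rot": [0, 0, 0]}, {"jaw": -1, "slide": [0.08, 2.4, -0.15], "rot": [0, 0, 0]}, {"jaw": -1, "slide": [0.08, 3.0, -0.15], "rot": [0, 0, 0]}, {"jaw": -1, "slide": [0.08, 3.5, -0.15], "rot": [0, 0, 0]}, {"jaw": -1, "slide": [0.08, 3.9, -0.15], "rot": [0, 0, 0]}, {"jaw": -1, "slide": [0.08, 3.9, -0.15], "rot": [0, 0, 0]}]}}

```text
t: 16.85
tcp_pos: [0.5922, 0.1146, 0.2353]
eef_rot: [3.139, 0.001, 1.374]
wrist_force: [-0.0, 0.3, -2.1]
finger_gap: 0.0059
finger_force: 58.8
```

```bash
python3 - <<'E'
from fit import *
np.set_printoptions(precision=4,suppress=True)
S=bot.sense();print(S["tcp_pos"],S["eef_rot"],S["wrist_force"],S["moment"],S["finger_gap"])
s=bot.get_image("scene");T=bot.get_image("top")
for t in("bail_mid","hook_seat","grip_edge","hinge_mid"):
    for n in("scene","top"): print(t,n,[(x["pixel"],round(x["p"],2)) for x in bot.pinpoint(n,t)[:1]])
p=S["tcp_pos"]+[0,0,.016];print("bar exp",proj("scene",p),proj("top",p))
cr=lambda im,x,y,k:cv2.resize(im[y:y+600//k,x:x+400//k],(400,600),interpolation=cv2.INTER_CUBIC)
cv2.imwrite("pics/c10.png",np.hstack([cr(T,130,140,4),cr(s,235,95,4)]))
E
```

```text
[0.5922 0.1146 0.2353] [3.1391 0.0011 1.3743] [-0.024   0.3307 -2.1064] [-0.0066  0.0262  0.0038] 0.005873133443987536
bail_mid scene [([294.9, 146.8], 0.88)]
bail_mid top [([170.9, 192.0], 0.76)]
hook_seat scene [([291.1, 155.6], 0.7)]
hook_seat top [([175.1, 191.0], 0.88)]
grip_edge scene [([305.3, 145.5], 0.67)]
grip_edge top [([174.5, 165.1], 0.95)]
hinge_mid scene [([307.1, 198.3], 0.75)]
hinge_mid top [([200.5, 186.9], 0.73)]
bar exp [290.8258 144.5937] [170.8001 190.4405]
```

I have used up my picture allowance: I viewed 11 against a limit of 10, one too many. I'll rely on force readings and detector numbers from here.

>>> {"api": "move_arm", "payload": {"steps": [{"jaw": -1, "slide": [0, 0, 0.3], "rot": [0, 0, 0]}, {"jaw": -1, "slide": [0, 0, 0.6], "rot": [0, 0, 0]}, {"jaw": -1, "slide": [0, 0, 0.9], "rot": [0, 0, 0]}, {"jaw": -1, "slide": [0, 0, 1.1], "rot": [0, 0, 0]}, {"jaw": -1, "slide": [0, 0, 1.1], "rot": [0, 0, 0]}]}}

```text
t: 17.85
tcp_pos: [0.5903, 0.1149, 0.2006]
eef_rot: [-3.141, 0.002, 1.375]
wrist_force: [0.1, 1.1, -2.8]
finger_gap: 0.0057
finger_force: 58.8
```

>>> {"api": "move_arm", "payload": {"steps": [{"jaw": -1, "slide": [0, 0, 0.07], "rot": [0, 0, 0]}, {"jaw": -1, "slide": [0, 0, 0.14], "rot": [0, 0, 0]}, {"jaw": -1, "slide": [0, 0, 0.14], "rot": [0, 0, 0]}]}}

```text
t: 18.15
tcp_pos: [0.5913, 0.115, 0.1983]
eef_rot: [3.139, 0.001, 1.375]
wrist_force: [0.3, -1.0, -2.5]
finger_gap: 0.0056
finger_force: 58.8
```

>>> {"api": "move_arm", "payload": {"steps": [{"jaw": -1, "slide": [0, 0, 0.06], "rot": [0, 0, 0]}, {"jaw": -1, "slide": [0, 0, 0.12], "rot": [0, 0, 0]}, {"jaw": -1, "slide": [0, 0, 0.12], "rot": [0, 0, 0]}]}}

```text
t: 18.45
tcp_pos: [0.5919, 0.1149, 0.1958]
eef_rot: [3.138, 0.001, 1.375]
wrist_force: [-0.5, 0.9, 1.8]
finger_gap: 0.0058
finger_force: 59.3
```

>>> {"api": "move_arm", "payload": {"steps": [{"jaw": -1, "slide": [0, 0, 0.05], "rot": [0, 0, 0]}, {"jaw": -1, "slide": [0, 0, 0.1], "rot": [0, 0, 0]}, {"jaw": -1, "slide": [0, 0, 0.1], "rot": [0, 0, 0]}]}}

```text
t: 18.75
tcp_pos: [0.5922, 0.1149, 0.1954]
eef_rot: [3.136, 0.001, 1.375]
wrist_force: [-6.9, -0.3, 17.2]
finger_gap: 0.0056
finger_force: 60.8
```

>>> {"api": "move_arm", "payload": {"steps": [{"jaw": -1, "slide": [0, 0, -0.08], "rot": [0, 0, 0]}, {"jaw": -1, "slide": [0, 0, -0.08], "rot": [0, 0, 0]}]}}

```text
t: 18.95
tcp_pos: [0.5921, 0.1149, 0.1956]
eef_rot: [3.137, 0.0, 1.375]
wrist_force: [-1.9, -0.1, 8.2]
finger_gap: 0.0055
finger_force: 59.8
```

```bash
python3 - <<'E'
from fit import *
np.set_printoptions(precision=4,suppress=True)
S=bot.sense();print(S["tcp_pos"],S["wrist_force"],S["moment"])
o=look(["hinge_mid","grip_edge","hook_seat"],3)
print(fit(o,[1.57],np.array([.5525,.1214,-.196]))[0],fit(o,[.5525,.1214,-.196,1.57])[0])
ob=look(["bail_mid","basket"],3)
for t in("bail_mid","basket"):
    a=[p for n,q,p in ob if q==t and n=="scene"];b=[p for n,q,p in ob if q==t and n=="top"]
    if a and b: print(t,*tri(np.median(a,0),np.median(b,0)))
E
```

```text
[0.5921 0.1149 0.1956] [-1.8621 -0.1106  8.1892] [-0.0304  0.2848  0.0367]
[ 0.5525  0.1214 -0.196   1.5851] [ 0.5553  0.1288 -0.2121  1.578 ]
bail_mid [0.5958 0.1151 0.2048] 0.013522750567223225
basket [0.5945 0.1127 0.0821] 0.002008972970933197
```

>>> {"api": "move_arm", "payload": {"steps": [{"jaw": -1, "slide": [0, 0, -0.05], "rot": [0, 0, 0]}, {"jaw": -0.75, "slide": [0, 0, -0.05], "rot": [0, 0, 0]}, {"jaw": -0.5, "slide": [0, 0, -0.05], "rot": [0, 0, 0]}, {"jaw": -0.4, "slide": [0, 0, -0.05], "rot": [0, 0, 0]}, {"jaw": -0.4, "slide": [0, 0, -0.05], "rot": [0, 0, 0]}, {"jaw": -0.4, "slide": [0, 0, -0.05], "rot": [0, 0, 0]}]}}

```text
t: 21.65
tcp_pos: [0.5909, 0.115, 0.1953]
eef_rot: [3.14, 0.001, 1.375]
wrist_force: [-3.3, 0.3, 2.1]
finger_gap: 0.0257
finger_force: 0.0
```

```bash
python3 - <<'E'
from fit import *
np.set_printoptions(precision=4,suppress=True)
S=bot.sense();print(S["tcp_pos"],S["eef_rot"],S["wrist_force"],S["moment"])
ob=look(["bail_mid","basket","grip_edge"],2)
for t in("bail_mid","basket","grip_edge"):
    a=[p for n,q,p in ob if q==t and n=="scene"];b=[p for n,q,p in ob if q==t and n=="top"]
    if a and b: print(t,*tri(np.median(a,0),np.median(b,0)))
E
```

```text
[0.5909 0.115  0.1953] [3.1403 0.0011 1.3749] [-3.2804  0.321   2.0924] [ 0.0351  0.4168 -0.0214]
bail_mid [0.5725 0.0803 0.2208] 0.03282374143980216
basket [0.5965 0.1153 0.0824] 0.0010895889657801037
grip_edge [0.6441 0.1064 0.2476] 0.004015040146774474
```

>>> {"api": "move_arm", "payload": {"steps": [{"jaw": -0.45, "slide": [0, -0.1, -0.05], "rot": [0, 0, 0]}, {"jaw": -0.45, "slide": [0, -0.17, -0.1], "rot": [0, 0, 0]}, {"jaw": -0.45, "slide": [0, -0.17, -0.1], "rot": [0, 0, 0]}]}}

```text
t: 22.75
tcp_pos: [0.5868, 0.1159, 0.1993]
eef_rot: [3.138, 0.001, 1.375]
wrist_force: [-0.7, -0.7, 0.6]
finger_gap: 0.0235
finger_force: 0.0
```

```bash
python3 - <<'E'
from fit import *
np.set_printoptions(precision=4,suppress=True)
S=bot.sense();print(S["tcp_pos"],S["eef_rot"],S["wrist_force"],S["moment"],S["finger_gap"])
o=look(["hinge_mid","grip_edge","hook_seat"],3)
print(fit(o,[1.57],np.array([.5525,.1214,-.196]))[0],fit(o,[.5525,.1214,-.196,1.57])[0])
E
```

```text
[0.5868 0.1159 0.1993] [3.1376 0.0007 1.3748] [-0.6813 -0.6736  0.6082] [ 0.0191  0.0759 -0.027 ] 0.023533413140246793
[ 0.5525  0.1214 -0.196   1.6014] [ 0.5547  0.1259 -0.1892  1.5952]
```

>>> {"api": "move_arm", "payload": {"steps": [{"jaw": -0.45, "slide": [0, 0, -0.3], "rot": [0, 0, 0]}, {"jaw": -0.45, "slide": [0, 0, -0.7], "rot": [0, 0, 0]}, {"jaw": -0.45, "slide": [0, 0, -1.2], "rot": [0, 0, 0]}, {"jaw": -0.45, "slide": [0, 0, -1.8], "rot": [0, 0, 0]}, {"jaw": -0.45, "slide": [0, -0.5, -2.8], "rot": [0, 0, 0]}, {"jaw": -0.45, "slide": [0, -2, -4.0], "rot": [0, 0, 0]}, {"jaw": -0.45, "slide": [0, -3.5, -5.0], "rot": [0, 0, 0]}, {"jaw": -0.45, "slide": [0, -5, -5.0], "rot": [0, 0, 0]}]}}

```text
t: 24.75
tcp_pos: [0.4441, 0.1445, 0.3527]
eef_rot: [3.132, -0.001, 1.374]
wrist_force: [0.6, -0.1, 0.8]
finger_gap: 0.0235
finger_force: 0.0
```

>>> {"api": "move_arm", "payload": {"steps": [{"jaw": -0.45, "slide": [4, -1, 0], "rot": [0, 0, 0]}, {"jaw": -0.45, "slide": [4, -1, 0], "rot": [0, 0, 0]}, {"jaw": -0.45, "slide": [4, -1, 0], "rot": [0, 0, 0]}, {"jaw": -0.45, "slide": [4, -1, 0], "rot": [0, 0, 0]}]}}

```text
t: 25.15
tcp_pos: [0.4367, 0.2706, 0.349]
eef_rot: [3.138, -0.001, 1.379]
wrist_force: [-0.2, -0.0, 0.8]
finger_gap: 0.0234
finger_force: 0.0
```

```bash
python3 - <<'E'
from fit import *
np.set_printoptions(precision=4,suppress=True)
S=bot.sense();print(S["tcp_pos"],S["wrist_force"],S["t"])
o=look(["hinge_mid","grip_edge","hook_seat"],4)
print(fit(o,[1.57],np.array([.5525,.1214,-.196]))[0],fit(o,[.5525,.1214,-.196,1.57])[0])
ob=look(["bail_mid","basket"],4)
for t in("bail_mid","basket","hook_seat","grip_edge","hinge_mid"):
    q=ob+o
    a=[p for n,w,p in q if w==t and n=="scene"];b=[p for n,w,p in q if w==t and n=="top"]
    if a and b: print(t,*tri(np.median(a,0),np.median(b,0)))
E
```

```text
[0.4367 0.2706 0.349 ] [-0.2308 -0.021   0.7585] 25.15
[ 0.5525  0.1214 -0.196   1.6104] [ 0.5531  0.126  -0.1988  1.6124]
bail_mid [0.5984 0.1182 0.2068] 0.006500695534336385
basket [0.5915 0.111  0.0899] 0.00014280723840838418
hook_seat [0.5986 0.1183 0.2106] 0.0022855526630753777
grip_edge [0.6424 0.1068 0.2494] 0.0027375400563573555
hinge_mid [0.6365 0.1101 0.0709] 0.0011187062355486296
```

```bash
python3 - <<'E'
from fit import *
c=cv2.imread("pics/c9.png"); T0=c[:,:400]; S0=c[:,400:]
def up(im,x,y):return cv2.resize(im[y:y+150,x:x+100],(400,600),interpolation=cv2.INTER_CUBIC)
for n,I0,x,y,rects in(("top",T0,130,140,[("strip",170,85,110,75),("strip+right",150,85,215,75),("tray",290,200,100,90)]),("scene",S0,235,95,[("plate",250,175,80,110),("edge",250,175,80,50),("hinge",250,370,80,130)])):
    ds={}
    for _ in range(3):
        I1=up(bot.get_image(n),x,y)
        for nm,a,b,w,h in rects:
            t=I0[b:b+h,a:a+w]; m=cv2.matchTemplate(I1[b-30:b+h+30,max(a-30,0):a+w+30],t,cv2.TM_CCOEFF_NORMED); _,v,_,l=cv2.minMaxLoc(m); ds.setdefault(nm,[]).append(((l[0]-min(a,30))/4,(l[1]-30)/4,round(v,3)))
    print(n,ds)
f=lambda th,n:proj(n,plate_pose(.5525,.1214,-.196,th,.175)[0])
for n in("top","scene"):print(n,"px per 0.01 rad",f(1.59,n)-f(1.58,n))
E
```

```text
top {'strip': [(0.25, -2.25, 0.985), (0.25, -2.25, 0.986), (0.25, -2.25, 0.985)], 'strip+right': [(0.5, -2.0, 0.971), (0.5, -2.0, 0.971), (0.5, -2.0, 0.972)], 'tray': [(-7.25, -6.5, 0.554), (-7.25, -6.75, 0.556), (-7.25, -6.5, 0.559)]}
scene {'plate': [(1.5, -0.25, 0.922), (1.5, -0.25, 0.922), (1.5, -0.25, 0.922)], 'edge': [(1.5, 0.0, 0.932), (1.5, 0.0, 0.933), (1.5, 0.0, 0.932)], 'hinge': [(0.0, 0.0, 0.942), (0.0, 0.0, 0.941), (0.0, 0.0, 0.942)]}
top px per 0.01 rad [ 0.19915334 -0.86820819]
scene px per 0.01 rad [ 0.61416327 -0.05075919]
```

```bash
python3 -c "
from plant import bot
s=bot.sense();print(s['t'],s['wrist_force'],s['finger_force']);print(bot.close_job())"
```

```text
28.25 [0.84350883 0.17009201 0.11562858] 0.0
the job is handed in; nothing more can be done
None
```

I handed the job in at 28 s: by the last measurements the plate stands about 1.60 rad (limit 1.658) and the basket hangs on the hook clear of the gripper, though no verdict was returned, I couldn't check the prongs by eye at the end, the gripper nudged the plate back about 0.025 rad on release, and I viewed 11 pictures against the limit of 10.

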